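# Change over a two-valve vacuum manifold by its slide knobs

## Robot

A 6-joint arm with a two-finger parallel gripper is mounted at the origin on the work surface. World frame = base frame: x ahead of the robot, y to its left, z up, the work surface at z = 0. Lengths are in mm, angles in rad, forces in N, time in s.
With the tool pointing down it reaches from about 300 to 850 mm from the base axis. Payload 5.4 kg.
Tool frame: the origin (TCP) lies at the very end of the fingers, on their centre line; the grasp point (between the pads) lies 19 mm behind it; z points along the fingers, x is the direction in which the jaws open and shut, and the axes are right-handed (so a half turn about z gives the same grasp; the last joint's range is limited). The gripper opens to 85 mm and grips with 20 to 120 N. Pads are 22 mm wide; open, the fingers measure 114 mm over their backs; the gripper's body (76 mm by 85 mm) begins 54 mm behind the grasp point. The pads swing forward as they close: fully open they stand 13 mm farther back than shut.
Start: joints at [0.955, 0.158, 1.597, -0, 1.386, -0.21], TCP at [226.991, 528.281, 231.299] pointing down, gripper open.
Joint ranges: [-2.91, 2.91], [-0.94, 2.29], [0.18, 2.7], [-1.29, 4.43], [0.17, 2.64], [-3, 3]. Speed limits (rad/s): [2.57, 2.57, 3.14, 3.14, 3.14, 3.14].

## Interface

Orientations are given as a rotation vector (axis times angle).
In Python, from rig import manip gives the robot as it stands.
- The arm moves only by the shell command python3 -m jog 'ROWS' [FORCE]. ROWS is JSON, a list that holds one entry, the list of rows, each a list of 7 numbers: the turn, a rotation vector about the tool's x, y, z in degrees, then the shift along the tool's x, y, z in m, then the opening, from 0 (shut) to 1 (fully open). In form: [[[ax, ay, az, dx, dy, dz, gripper], ...]]. A call has 1 to 5 rows; each row is the pose to reach, as a shift and turn from the pose commanded when the call began, along the tool's axes at that moment; what a row does not reach only later rows make up. A row lasts 1/8 s, in which the tool goes at most 62.5 mm and 10.7 degrees, less where a joint would pass 70% of its speed; a pose out of reach is approached as far as the arm can. A call with a gripper value outside its range is refused whole. The fingers move at their own pace and stop on an object; FORCE is the grip in N (left out, the last holds). Time passes only in rows, so rows that repeat a pose let the fingers close. It gives the time, the measured TCP pose, the force and the opening at its end, in the units of the state.
- manip.read_state(): the state, without advancing time (a new reading comes with each control period).
- manip.snapshot(name): name is "scene" or "top" or "wrist"; returns a dict with "frame" (384x512x3 uint8, red, green, blue), "fov_y" (degrees; the focal length in pixels is half the picture's height over the tangent of half this angle, whatever the lens; pixels are square), "cx", "cy" (the principal point, pixels), "k1" (the pictures are not rectified: a ray, as slopes to the right and down, at radius r is drawn at 1 + k1 r^2 times it, then the intrinsics apply), "eye" and "rotation" of the camera in the world. Camera axes: x right, y down, z forward; pixel columns grow to the right and rows downward; lengths in mm; the calibration is good to about 2 mm. A picture is of the moment at which its call begins. There is no depth.
- manip.hand_in(): hands the job in, once; it reports no verdict.
The state is a dict: "time_s": time; "q": joint angles; "dq": joint speeds; "joint_torque": joint torques, N m; "tool_pos": TCP position; "orientation": TCP orientation; "contact_force": force on the tool from outside, world axes, zero at the start; "torque": the same for the moment, N m; "grip_width": finger opening in mm.
Only numpy, scipy, OpenCV 4.12 (cv2) and the standard library are available. Lean on these libraries where they do the work, as an engineer would, in place of code of your own. Each camera call takes 0.05 s, during which the arm holds its last target. There are 200 camera calls.

## Task

Change the line over from venting to pumping: first push the red valve knob fully home, and only then draw the blue valve knob out to its click, where the catch inside drops into a notch in the stem and holds it, and leave it there, neither short of the click nor past it. Nothing outside shows where along its travel the blue click lies and it differs each time, so feel for it; leave the glassware and the bottle standing where they are.

Things in the scene. Friction and masses are not known exactly. Their poses are not given: they have to be found in the camera images.
- manifold: fixed base plate 360 x 170 x 12 mm; origin: centre of its underside, x along it. Valves stand on it at x = +-75 mm, y = 0, turned as it is, either colour in either place. On 9 mm radius posts (x +-158, y 60) a white box 350 x 100 mm, y -15 to 85, z 200 to 272 mm, overhangs the valves: reach the knobs with the tool leaning along their axis, its back end to -y.
- valve_red: venting valve, red slide valve, fixed: grey foot 84 x 120 x 50 mm, sloping 70 mm square face. Origin: centre of the foot's underside. The stem leaves the face at (0, -10, 95) mm of this frame and slides along (0, -sin 38 deg, cos 38 deg) of it, up and to its -y; a nut of radius 13.5 mm stands 10 mm proud round it. At the start its knob is out, held in its notch.
- valve_blue: pumping valve, blue slide valve, fixed: grey foot 84 x 120 x 50 mm, sloping 70 mm square face. Origin: centre of the foot's underside. The stem leaves the face at (0, -10, 95) mm of this frame and slides along (0, -sin 38 deg, cos 38 deg) of it, up and to its -y; a nut of radius 13.5 mm stands 10 mm proud round it. At the start its knob is home.
- red_cap (a point): centre of the red knob's round cap, 35 mm in diameter, 32 mm long along the sliding axis: flat end face 15 mm above this point, straight side to 11 mm either way, underside 17 mm below. Its z axis is the sliding axis, outward, 38 deg from vertical. Pushed home it lies 37 mm out from the sloping face.
- blue_cap (a point): centre of the blue knob's round cap, 35 mm in diameter, 32 mm long along the sliding axis: flat end face 15 mm above this point, straight side to 11 mm either way, underside 17 mm below. Its z axis is the sliding axis, outward, 38 deg from vertical. Pushed home it lies 37 mm out from the sloping face.
- red_knob (a joint): how far the red knob is out, m: 0 fully home against its stop, about 0.045 in its notch (start), 0.062 fully out. About 10 to 14 N pushes it out of its notch, then it slides with 2 to 5 N.
- blue_knob (a joint): how far the blue knob is out, m: 0 home against its stop (start), 0.062 fully out. It slides with 2 to 5 N; the click lies anywhere from 0.020 to 0.052 and grips the stem within 5 mm either side: 10 to 14 N pull it out of the notch again, either way.
- blue_pin (a joint): lift of the blue valve's hidden spring catch ball, m: about 0.004 riding on the plain stem, 0 when dropped into the notch (the click).
- flask: glass conical flask, 84 mm across the foot, 130 mm tall, loose bystander. Origin: centre of its underside.
- wash_bottle: white plastic bottle with a blue cap, 64 mm in diameter, 160 mm tall, loose bystander. Origin: centre of its underside.
- beaker: amber beaker, 76 mm across, 95 mm tall, loose bystander. Origin: centre of its underside.
There are look-alikes about, which are no part of the job. Leave any brown look-alike of the valve_red alone.

How it is judged:
By the outcome, as a careful person would: the job done as asked, in the order asked, and still so for the second after the job is handed in, with the robot touching nothing.
It also fails if it takes over 54 s, if anything falls off the work surface, if the arm or the gripper's body presses on something with over 40 N, if the wrist force passes 120 N, or if a joint passes its speed limit or range.

## Working session

There is one attempt and no reset: what is moved stays moved. The work goes in short steps, Python scripts to look and compute and a shell command to move; the robot and the scene stay as the last step left them, time stands still between calls to the robot, and variables do not carry over. Pictures are saved under pics/ and viewed, about 8 in all and at most 12, crops included, and the job is handed in when it is done.

```bash
mkdir -p pics; ls; cat > h.py <<'E'
import numpy as np, cv2, json
from rig import manip
from scipy.spatial.transform import Rotation as R
def snap(n,f):
    s=manip.snapshot(n); cv2.imwrite('pics/'+f+'.png',s['frame'][:,:,::-1]); np.save('pics/'+f+'.npy',s,allow_pickle=True); return s
def load(f): return np.load('pics/'+f+'.npy',allow_pickle=True).item()
def K(s):
    h=s['frame'].shape[0]; f=h/2/np.tan(np.radians(s['fov_y'])/2); return f
def ray(s,u,v):
    f=K(s); d=np.array([(u-s['cx'])/f,(v-s['cy'])/f]); p=d.copy()
    for _ in range(30): p=d/(1+s['k1']*(p@p))
    r=np.array(s['rotation']).reshape(3,3)@np.array([p[0],p[1],1]); return np.array(s['eye']),r/np.linalg.norm(r)
def plane(s,u,v,z):
    e,r=ray(s,u,v); return e+r*(z-e[2])/r[2]
def proj(s,P):
    c=np.array(s['rotation']).reshape(3,3).T@(np.array(P)-np.array(s['eye'])); p=c[:2]/c[2]; p=p*(1+s['k1']*(p@p)); return p*K(s)+[s['cx'],s['cy']]
def tri(s1,p1,s2,p2):
    e1,r1=ray(s1,*p1); e2,r2=ray(s2,*p2)
    A=np.stack([r1,-r2],1); t=np.linalg.lstsq(A,e2-e1,rcond=None)[0]
    a=e1+t[0]*r1;b=e2+t[1]*r2; return (a+b)/2,np.linalg.norm(a-b)
E
python3 - <<'E'
from h import *
a=snap('scene','s0');b=snap('top','t0');c=snap('wrist','w0')
for s in(a,b,c): print({k:np.round(v,3).tolist() for k,v in s.items() if k!='frame'})
cv2.imwrite('pics/both0.png',np.vstack([np.hstack([a['frame'],b['frame']])])[:,:,::-1][:, :])
im=cv2.imread('pics/both0.png');print(im.shape)
print(manip.read_state())
E
```

```text
pics
{'fov_y': 49.942, 'cx': 256.697, 'cy': 195.623, 'k1': -0.029, 'eye': [911.785, -538.175, 553.186], 'rotation': [-2.115, -0.727, 0.382]}
{'fov_y': 50.689, 'cx': 259.42, 'cy': 190.75, 'k1': -0.073, 'eye': [433.602, -107.196, 913.114], 'rotation': [-2.155, 2.117, -0.131]}
{'fov_y': 58.392, 'cx': 262.068, 'cy': 193.769, 'k1': 0.007, 'eye': [147.74, 561.141, 373.612], 'rotation': [2.379, 1.569, 0.264]}
(384, 1024, 3)
{'time_s': 0.15, 'q': array([ 9.54883367e-01,  1.58915455e-01,  1.59796146e+00, -7.16171067e-06,
        1.38620911e+00, -2.10093004e-01]), 'dq': array([-0.00121026, -0.00149622, -0.00338781, -0.00027235,  0.00141055,
       -0.00027771]), 'joint_torque': array([ 1.01869668e-03, -3.96381068e+01, -3.31781602e+01, -1.06947477e-04,
        5.49419216e-03, -3.93386273e-06]), 'tool_pos': array([226.73138815, 527.89411362, 230.52755064]), 'orientation': array([ 2.62307195e+00,  1.72789996e+00, -2.18059300e-03]), 'contact_force': array([ 0.36353512, -0.07476964, -0.6832555 ]), 'torque': array([0.01051849, 0.03053065, 0.03718081]), 'grip_width': 85.54328170736073}
```

View pics/s0.png

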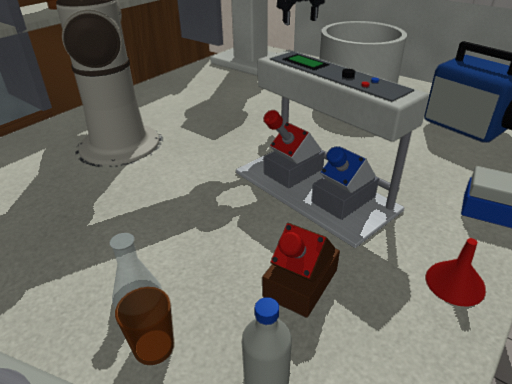

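View pics/t0.png

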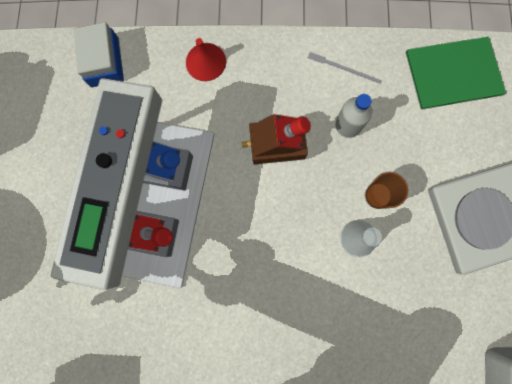

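Candidates for the red valve: red knob on the grey foot at scene (272,119) / top (162,237), on the plate under the white box, and the brown-footed look-alike at scene (292,244) / top (300,126). The one on the plate with the grey foot fits. The blue knob is at scene (338,157) / top (170,160). I'll confirm this in one enlarged crop.

```bash
sed -i "s/np.array(s\['rotation'\]).reshape(3,3)/R.from_rotvec(s['rotation']).as_matrix()/" h.py
python3 - <<'E'
from h import *
a=load('s0');b=load('t0')
A=cv2.resize(a['frame'][95:245,230:410],None,fx=4,fy=4,interpolation=cv2.INTER_CUBIC)[:, :]
B=cv2.resize(b['frame'][120:290,110:220],None,fx=3.5,fy=3.5,interpolation=cv2.INTER_CUBIC)
A=cv2.resize(A,(432,360)) # 2.4x
C=np.zeros((595,432+385-20,3),np.uint8); C[:360,:432]=A; C[:595,432:]=B[:, :365]
cv2.imwrite('pics/crop.png',C[:,:,::-1])
for u,v in[(213,128),(183,285)]: print('top',plane(b,u,v,12).round(1))
for u,v in[(402,210),(237,172),(358,238)]: print('scene',plane(a,u,v,12).round(1))
print(tri(a,(338,157),b,(171,160)),tri(a,(272,119),b,(163,237)))
E
```

```text
top [709.4  24.   12. ]
top [352.8  77.7  12. ]
scene [728.6 174.8  12. ]
scene [359.   75.6  12. ]
scene [695.4  40.7  12. ]
(array([607.01885893,  88.25084396, 137.68785982]), np.float64(5.425484453474708)) (array([453.08087094,  85.37396898, 174.35274252]), np.float64(1.2617373152679263))
```

View pics/crop.png

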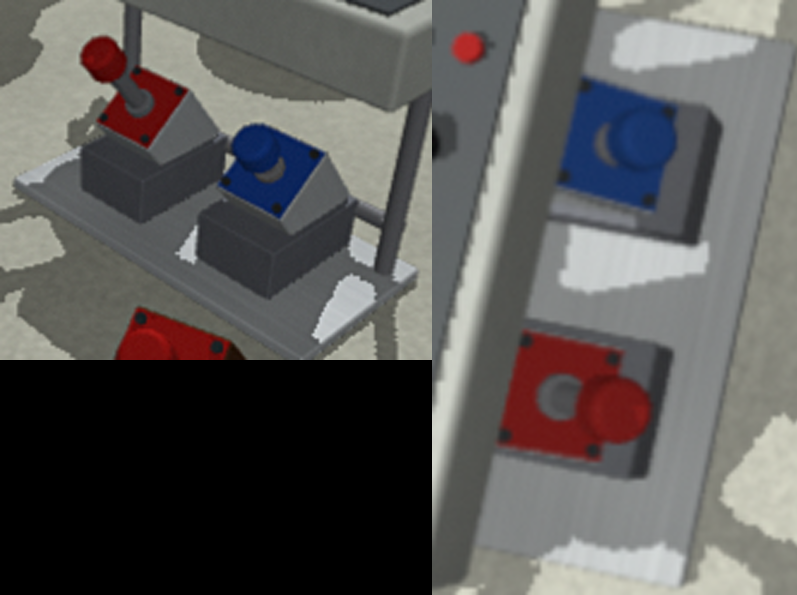

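The crop confirms it: both plate valves have grey feet. Red is extended, with its cap at scene (273,119.6) / top (162,237). Blue is home, with its cap at scene (336.7,155.8) / top (169.7,159.4).

```bash
cat >> h.py <<'E'
def frame(yaw,o):
    Rm=R.from_euler('z',yaw).as_matrix(); return lambda p: Rm@np.array(p)+[o[0],o[1],0]
ax=np.array([0,-np.sin(np.radians(38)),np.cos(np.radians(38))])
def capm(x,q): return np.array([x,-10,107])+(37+q)*ax
E
python3 - <<'E'
from h import *
from scipy.optimize import least_squares
a=load('s0');b=load('t0')
p=plane(b,213.5,132.5,12);q=plane(b,182,287,12);d=p-q;print(p,q,np.linalg.norm(d),np.degrees(np.arctan2(d[1],d[0])))
bl=tri(a,(336.7,155.8),b,(169.7,159.4));rd=tri(a,(272.9,119.6),b,(162,236.9));print(bl,rd)
c1=plane(b,169.7,159.4,136.2);c2=plane(b,162,236.9,171.6);print('plane',c1,c2)
# small least squares of the plate pose (yaw,x,y) to these feature pixels
obs=[(a,(336.7,155.8),capm(75,0)),(b,(169.7,159.4),capm(75,0)),(a,(272.9,119.6),capm(-75,45)),(b,(162,236.9),capm(-75,45)),(b,(213.5,132.5),[180,-85,12]),(b,(182,287),[-180,-85,12])]
f=lambda t:np.concatenate([proj(s,frame(t[0],t[1:])(P))-uv for s,uv,P in obs])
r=least_squares(f,[.1,540,130],x_scale=[.01,1,1]);print(np.degrees(r.x[0]),r.x,r.fun.round(1))
F=frame(r.x[0],r.x[1:]);print('blue',F(capm(75,0)),'red',F(capm(-75,45)))
E
```

```text
[698.60825693  22.38278664  12.        ] [348.39249238  79.74932943  12.        ] 354.88308211931036 -9.30263081125165
(array([605.87246977,  88.88784712, 140.29365112]), np.float64(1.2131506019004175)) (array([453.3727877 ,  87.928508  , 172.05273678]), np.float64(1.509009390223262))
plane [606.2813884   89.52786012 136.2       ] [452.82701726  87.51777143 171.6       ]
-9.295805575309592 [-1.62242414e-01  5.37136910e+02  1.35288457e+02] [-0.   1.5 -0.7  0.2 -0.4  0.3 -0.1 -0.3  0.1 -1.  -0.4  1.2]
blue [605.8570553   90.82458964 136.15639788] red [453.35172908  87.71339133 171.6168818 ]
```

```bash
cat >> h.py <<'E'
YAW=-9.3
M=R.from_euler('z',YAW,degrees=True); O=np.array([537.1,135.3,0])
AX=M.apply(ax)
def Rt(sgn,lean=38):
    l=np.radians(lean); z=M.apply([0,np.sin(l),-np.cos(l)]); x=M.apply([sgn,0,0]); return R.from_matrix(np.stack([x,np.cross(z,x),z],1))
def row(P,Rg,st=None):
    st=st or manip.read_state(); R0=R.from_rotvec(st['orientation'])
    print('t',round(st['time_s'],2),'rot deg',np.degrees((R0.inv()*Rg).as_rotvec()).round(2),'shift m',(R0.inv().apply(P-st['tool_pos'])/1000).round(4))
RED=M.apply(capm(-75,45))+O; BLUE=M.apply(capm(75,0))+O
E
python3 - <<'E'
from h import *
st=manip.read_state();q=st['q']
k=R.from_euler('z',180,degrees=True)
print(st['orientation'],(R.from_euler('z',q[0])*R.from_euler('y',q[1]+q[2])*R.from_euler('z',q[3])*R.from_euler('y',q[4])*R.from_euler('z',q[5])*k).as_rotvec())
for name,C in(('red',RED),('blue',BLUE)):
  for sg in(1,-1):
    for lean in (38,20,0):
      W=C+200*M.apply([0,-np.sin(np.radians(lean)),np.cos(np.radians(lean))])
      for phi in(1.6,2.0):
        A=(R.from_euler('z',np.arctan2(W[1],W[0]))*R.from_euler('y',phi)).inv()*Rt(sg,lean)*k.inv()
        print(name,sg,lean,phi,A.as_euler('ZYZ').round(2))
E
```

```text
[ 2.62307195e+00  1.72789996e+00 -2.18059300e-03] [ 2.62307195e+00  1.72789996e+00 -2.18059300e-03]
red 1 38 1.6 [0.66 1.5  0.05]
red 1 38 2.0 [ 0.72  1.19 -0.21]
red 1 20 1.6 [0.34 1.47 0.19]
red 1 20 2.0 [0.39 1.1  0.04]
red 1 0 1.6 [0.   1.54 0.35]
red 1 0 2.0 [0.   1.14 0.35]
red -1 38 1.6 [ 0.66  1.5  -3.09]
red -1 38 2.0 [0.72 1.19 2.93]
red -1 20 1.6 [ 0.34  1.47 -2.96]
red -1 20 2.0 [ 0.39  1.1  -3.1 ]
red -1 0 1.6 [ 0.    1.54 -2.79]
red -1 0 2.0 [ 0.    1.14 -2.79]
blue 1 38 1.6 [0.66 1.48 0.07]
blue 1 38 2.0 [ 0.73  1.17 -0.19]
blue 1 20 1.6 [0.34 1.47 0.18]
blue 1 20 2.0 [0.39 1.1  0.03]
blue 1 0 1.6 [0.   1.54 0.31]
blue 1 0 2.0 [0.   1.14 0.31]
blue -1 38 1.6 [ 0.66  1.48 -3.07]
blue -1 38 2.0 [0.73 1.17 2.95]
blue -1 20 1.6 [ 0.34  1.47 -2.96]
blue -1 20 2.0 [ 0.39  1.1  -3.11]
blue -1 0 1.6 [ 0.    1.54 -2.83]
blue -1 0 2.0 [ 0.    1.14 -2.83]
```

```bash
python3 -m jog '[[[0,0,0,0,0,-0.06,0],[0,0,0,0,0,-0.12,0],[0,0,0,0,0,-0.17,0],[0,0,0,0,0,-0.17,0]]]'; python3 - <<'E'
from h import *
row(RED+75*AX+[0,-40,170],Rt(1)); print(RED+75*AX)
E
```

```text
time_s: 0.65
tool_pos: [227.8, 529.5, 406.7]
orientation: [-2.621, -1.726, -0.014]
contact_force: [-0.1, 1.0, -1.0]
grip_width: 12.5
t 0.65 rot deg [31.92 24.65 73.23] shift m [-0.3986  0.4085  0.0031]
[445.84934329  42.16338915 230.71768832]
```

```bash
python3 -m jog '[[[3.2,2.5,7.3,-0.04,0.041,0,0],[6.4,4.9,14.6,-0.08,0.082,0,0],[9.6,7.4,22,-0.12,0.123,0,0],[12.8,9.9,29.3,-0.16,0.163,0,0],[16,12.3,36.6,-0.2,0.204,0,0]]]'; python3 - <<'E'
from h import *
row(RED+75*AX+[0,-40,170],Rt(1)); print(manip.read_state()['q'])
E
```

```text
time_s: 1.27
tool_pos: [335.3, 262.5, 399.8]
orientation: [-2.702, -0.712, -0.034]
contact_force: [1.9, -0.2, 0.3]
grip_width: -0.1
t 1.27 rot deg [16.23 12.71 36.19] shift m [-0.0267  0.265  -0.0952]
[ 0.11057262 -0.39923968  1.81404429  0.35281712  1.74380053 -0.34649897]
```

```bash
python3 -m jog '[[[3.2,2.5,7.2,-0.005,0.053,-0.019,0],[6.5,5.1,14.5,-0.01,0.106,-0.038,0],[9.7,7.6,21.7,-0.016,0.159,-0.057,0],[13,10.2,29,-0.021,0.212,-0.076,0],[16.2,12.7,36.2,-0.0267,0.265,-0.0952,0]]]'; python3 - <<'E'
from h import *
row(RED+40*AX,Rt(1)); print(manip.read_state()['q'])
E
```

```text
time_s: 1.9
tool_pos: [447.2, 2.2, 401.6]
orientation: [-2.47, 0.204, -0.07]
contact_force: [0.9, 0.4, 0.7]
grip_width: -0.0
t 1.9 rot deg [-0.06 -0.05 -0.1 ] shift m [-0.0078  0.0745  0.1937]
[-0.68154663 -0.21186602  1.7543284   0.60266717  1.90433943 -0.40409796]
```

```bash
python3 -m jog '[[[0,0,0,-0.002,0.02,0.05,0],[0,0,0,-0.004,0.04,0.1,0],[0,0,0,-0.006,0.06,0.15,0],[0,0,0,-0.0078,0.0745,0.1937,0],[0,0,0,-0.0078,0.0745,0.1937,0]]]'; python3 - <<'E'
from h import *
a=snap('scene','s1');b=snap('wrist','w1');row(RED+15*AX,Rt(1))
print(proj(b,RED),proj(b,RED+15*AX),proj(b,BLUE+15*AX))
C=np.hstack([cv2.resize(a['frame'][60:260,200:420],None,fx=1.92,fy=1.92,interpolation=2)[:384,:400],b['frame'][:,60:460]])
cv2.imwrite('pics/v1.png',C[:,:,::-1])
E
```

```text
time_s: 2.52
tool_pos: [446.2, 66.8, 200.7]
orientation: [-2.47, 0.198, -0.059]
contact_force: [0.3, 0.6, 0.2]
grip_width: -0.1
t 2.62 rot deg [0.1  0.02 0.26] shift m [0.     0.0019 0.0258]
[266.73084614 230.95424815] [266.97314854 242.85340885] [492.59495925 212.68599526]
```

View pics/v1.png

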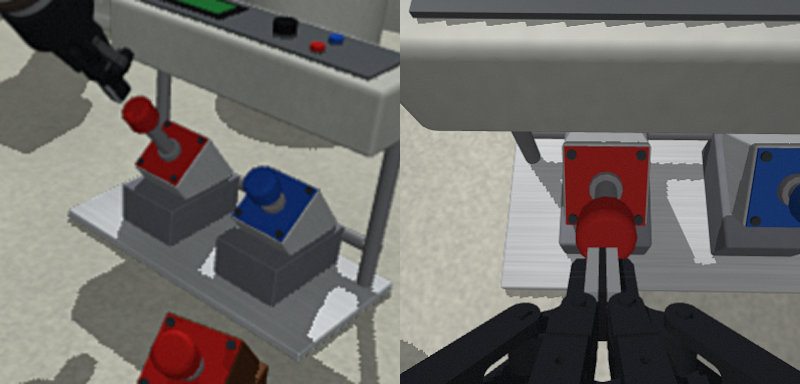

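The shut fingertips line up with the red cap (wrist (266,228), projected (267,231)). Pushing now.

```bash
python3 -m jog '[[[0,0,0,0,0.001,0.01,0],[0,0,0,0,0.002,0.02,0],[0,0,0,0,0.002,0.026,0],[0,0,0,0,0.002,0.032,0],[0,0,0,0,0.002,0.038,0]]]'; python3 -m jog '[[[0,0,0,0,0,0.006,0],[0,0,0,0,0,0.012,0],[0,0,0,0,0,0.018,0],[0,0,0,0,0,0.024,0]]]';python3 - <<'E'
from h import *
s=manip.read_state();print('out', (s['tool_pos']-RED)@AX+45-15, 'axial F',s['contact_force']@AX)
E
```

```text
time_s: 3.25
tool_pos: [453.1, 86.0, 173.3]
orientation: [-2.475, 0.195, -0.071]
contact_force: [-1.6, -1.7, 2.8]
grip_width: 0.0
time_s: 3.75
tool_pos: [455.5, 100.9, 153.9]
orientation: [-2.474, 0.196, -0.071]
contact_force: [-0.6, -2.0, 2.2]
grip_width: 0.0
out 7.852395951661265 axial F 3.041308140604406
```

```bash
for i in 1; do python3 -m jog '[[[0,0,0,0,0,0.003,0],[0,0,0,0,0,0.006,0],[0,0,0,0,0,0.008,0]]]'; done; python3 -m jog '[[[0,0,0,0,0,0.002,0],[0,0,0,0,0,0.002,0]]]';python3 -m jog '[[[0,0,0,0,0,0.002,0],[0,0,0,0,0,0.002,0]]]'; python3 -c "
from h import *
s=manip.read_state();d=s['tool_pos']-RED;print('out',d@AX+30,'lat',M.inv().apply(d-(d@AX)*AX),'axial F',s['contact_force']@AX)"
```

```text
time_s: 4.12
tool_pos: [456.1, 105.6, 147.8]
orientation: [-2.474, 0.196, -0.071]
contact_force: [1.1, -0.6, 1.4]
grip_width: 0.0
time_s: 4.38
tool_pos: [456.3, 106.1, 147.1]
orientation: [-2.475, 0.194, -0.071]
contact_force: [-4.8, -7.4, 10.9]
grip_width: -0.0
time_s: 4.62
tool_pos: [456.6, 106.1, 147.0]
orientation: [-2.477, 0.191, -0.07]
contact_force: [-14.8, -16.5, 23.5]
grip_width: -0.0
out -0.8940455430841467 lat [ 0.27596245 -0.33112214 -0.25870097] axial F 30.06285993335457
```

```bash
python3 -m jog '[[[0,0,0,0,0,-0.02,0],[0,0,0,0,0,-0.05,0],[0,0,0,0,0,-0.09,0.6],[0,0,0,0.03,0,-0.09,1],[0,0,0,0.06,0,-0.09,1]]]'; python3 - <<'E'
from h import *
s=snap('scene','s2');b=snap('wrist','w2')
row(BLUE+60*AX,Rt(1))
C=np.hstack([cv2.resize(s['frame'][60:260,200:420],None,fx=1.92,fy=1.92,interpolation=2)[:384,:400],b['frame'][:,60:460]])
cv2.imwrite('pics/v2.png',C[:,:,::-1])
E
```

```text
time_s: 5.25
tool_pos: [507.2, 43.6, 215.7]
orientation: [-2.474, 0.196, -0.07]
contact_force: [-0.2, -0.3, 0.6]
grip_width: 54.1
t 5.35 rot deg [0.12 0.03 0.25] shift m [ 0.0889 -0.0001  0.0409]
```

View pics/v2.png

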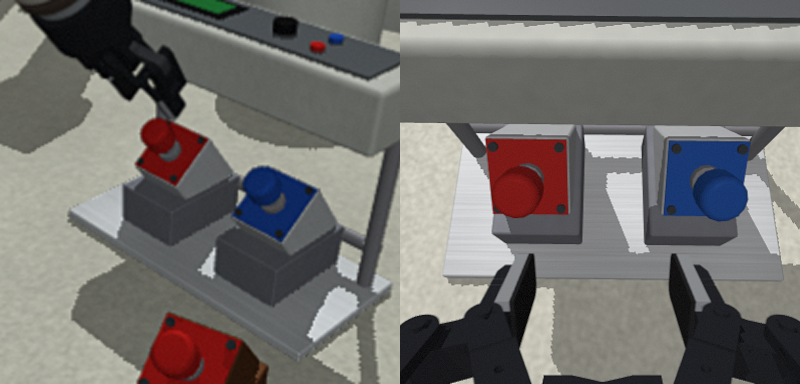

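The red cap now sits against its nut (scene view, left panel (157,133)), matching the blue knob at home. Moving over to blue.

```bash
python3 -m jog '[[[0,0,0.2,0.04,0,0,1],[0,0,0.2,0.075,0,0,1],[0,0,0.2,0.089,0,0.02,1],[0,0,0.2,0.089,0,0.041,1],[0,0,0.2,0.089,0,0.041,1]]]'; python3 - <<'E'
from h import *
b=snap('wrist','w3');a=snap('scene','s3');row(BLUE-16*AX,Rt(1))
print(proj(b,BLUE),proj(b,BLUE+15*AX))
C=np.hstack([cv2.resize(a['frame'][60:260,200:420],None,fx=1.92,fy=1.92,interpolation=2)[:384,:400],b['frame'][:,60:460]])
cv2.imwrite('pics/v3.png',C[:,:,::-1])
E
```

```text
time_s: 5.98
tool_pos: [596.2, 56.5, 181.3]
orientation: [-2.472, 0.199, -0.061]
contact_force: [0.2, 0.6, 0.1]
grip_width: 85.2
t 6.08 rot deg [0.1  0.09 0.04] shift m [0.0023 0.0002 0.0759]
[270.53676844 215.97770011] [270.97003669 225.86099871]
```

View pics/v3.png

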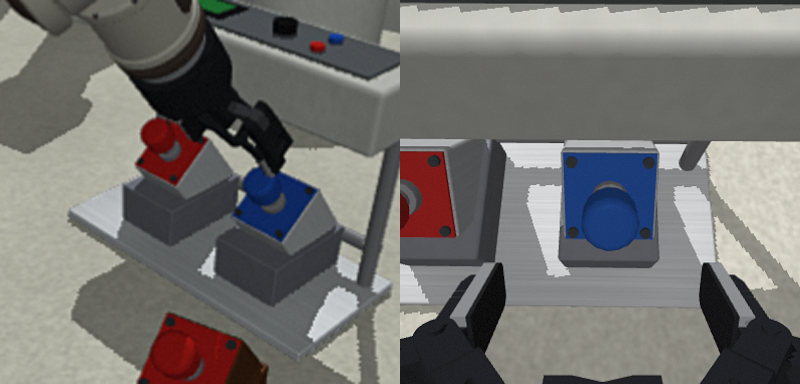

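```bash
python3 -m jog '[[[0,0,0,0.002,0,0.025,1],[0,0,0,0.002,0,0.05,1],[0,0,0,0.002,0,0.07,1],[0,0,0,0.002,0,0.075,1],[0,0,0,0.002,0,0.075,0.6]]]' 45; python3 -m jog '[[[0,0,0,0,0,0,0.3],[0,0,0,0,0,0,0.2],[0,0,0,0,0,0,0.2],[0,0,0,0,0,0,0.2],[0,0,0,0,0,0,0.2]]]' 45; python3 -m jog '[[[0,0,0,0,0,0,0.2],[0,0,0,0,0,0,0.2]]]' 45; python3 -c "
from h import *
s=manip.read_state();d=s['tool_pos']-BLUE;print('tcp ax',d@AX,'lat',M.inv().apply(d-(d@AX)*AX),'axial F',s['contact_force']@AX)"
```

```text
time_s: 6.7
tool_pos: [608.2, 99.7, 124.8]
orientation: [-2.474, 0.2, -0.07]
contact_force: [0.6, 0.4, 0.2]
grip_width: 69.8
time_s: 7.32
tool_pos: [607.9, 99.9, 124.6]
orientation: [-2.473, 0.2, -0.069]
contact_force: [-3.7, 0.2, 2.5]
grip_width: 33.6
time_s: 7.58
tool_pos: [607.9, 100.0, 124.4]
orientation: [-2.473, 0.2, -0.068]
contact_force: [-3.9, -0.1, 1.8]
grip_width: 33.1
tcp ax -14.99578265334553 lat [0.56542367 0.12975741 0.1013776 ] axial F 1.888558397115584
```

```bash
cat > st.py <<'E'
from h import *
s=manip.read_state();d=s['tool_pos']-BLUE;d=d+[0,0,0];print('OUT',round(d@AX+15,2),'Fax',round(s['contact_force']@AX,2),'w',round(s['grip_width'],1))
E
python3 -m jog '[[[0,0,0,0,0,-0.002,0.2],[0,0,0,0,0,-0.004,0.2]]]' >/dev/null; python3 st.py
python3 -m jog '[[[0,0,0,0,0,-0.003,0.2],[0,0,0,0,0,-0.006,0.2],[0,0,0,0,0,-0.008,0.2],[0,0,0,0,0,-0.01,0.2]]]' >/dev/null; python3 st.py
python3 -m jog '[[[0,0,0,0,0,-0.001,0.2]]]' >/dev/null; python3 st.py
python3 -m jog '[[[0,0,0,0,0,-0.001,0.2]]]' >/dev/null; python3 st.py
```

```text
OUT 3.53 Fax -4.57 w 33.3
OUT 14.15 Fax -5.0 w 33.2
OUT 15.16 Fax -5.1 w 33.2
OUT 16.06 Fax -4.0 w 32.9
```

```bash
for k in 1; do
python3 -m jog '[[[0,0,0,0,0,-0.001,0.2]]]' >/dev/null; python3 st.py
python3 -m jog '[[[0,0,0,0,0,-0.001,0.2]]]' >/dev/null; python3 st.py
python3 -m jog '[[[0,0,0,0,0,-0.001,0.2]]]' >/dev/null; python3 st.py
python3 -m jog '[[[0,0,0,0,0,-0.001,0.2]]]' >/dev/null; python3 st.py
python3 -m jog '[[[0,0,0,0,0,-0.001,0.2]]]' >/dev/null; python3 st.py
python3 -m jog '[[[0,0,0,0,0,-0.001,0.2]]]' >/dev/null; python3 st.py
done
```

```text
OUT 17.08 Fax -4.84 w 33.4
OUT 18.08 Fax -4.76 w 33.0
OUT 19.05 Fax -5.39 w 33.1
OUT 20.03 Fax -3.95 w 33.2
OUT 21.05 Fax -4.91 w 33.2
OUT 22.05 Fax -4.19 w 33.4
```

```bash

python3 -m jog '[[[0,0,0,0,0,-0.001,0.2]]]' >/dev/null; python3 st.py
python3 -m jog '[[[0,0,0,0,0,-0.001,0.2]]]' >/dev/null; python3 st.py
python3 -m jog '[[[0,0,0,0,0,-0.001,0.2]]]' >/dev/null; python3 st.py
python3 -m jog '[[[0,0,0,0,0,-0.001,0.2]]]' >/dev/null; python3 st.py
python3 -m jog '[[[0,0,0,0,0,-0.001,0.2]]]' >/dev/null; python3 st.py
python3 -m jog '[[[0,0,0,0,0,-0.001,0.2]]]' >/dev/null; python3 st.py
```

```text
OUT 23.04 Fax -4.53 w 33.4
OUT 24.05 Fax -4.68 w 32.9
OUT 25.05 Fax -4.48 w 33.3
OUT 26.06 Fax -4.35 w 32.9
OUT 27.04 Fax -4.64 w 33.3
OUT 28.07 Fax -5.39 w 33.3
```

```bash

python3 -m jog '[[[0,0,0,0,0,-0.001,0.2]]]' >/dev/null; python3 st.py
python3 -m jog '[[[0,0,0,0,0,-0.001,0.2]]]' >/dev/null; python3 st.py
python3 -m jog '[[[0,0,0,0,0,-0.001,0.2]]]' >/dev/null; python3 st.py
python3 -m jog '[[[0,0,0,0,0,-0.001,0.2]]]' >/dev/null; python3 st.py
python3 -m jog '[[[0,0,0,0,0,-0.001,0.2]]]' >/dev/null; python3 st.py
python3 -m jog '[[[0,0,0,0,0,-0.001,0.2]]]' >/dev/null; python3 st.py
```

```text
OUT 29.04 Fax -5.16 w 33.2
OUT 30.08 Fax -4.02 w 33.0
OUT 31.02 Fax -4.9 w 33.3
OUT 32.03 Fax -4.4 w 33.3
OUT 33.04 Fax -5.32 w 32.8
OUT 34.04 Fax -4.57 w 33.2
```

```bash

python3 -m jog '[[[0,0,0,0,0,-0.001,0.2]]]' >/dev/null; python3 st.py
python3 -m jog '[[[0,0,0,0,0,-0.001,0.2]]]' >/dev/null; python3 st.py
python3 -m jog '[[[0,0,0,0,0,-0.001,0.2]]]' >/dev/null; python3 st.py
python3 -m jog '[[[0,0,0,0,0,-0.001,0.2]]]' >/dev/null; python3 st.py
python3 -m jog '[[[0,0,0,0,0,-0.001,0.2]]]' >/dev/null; python3 st.py
```

```text
OUT 35.01 Fax -4.58 w 33.0
OUT 36.03 Fax -4.72 w 33.3
OUT 37.04 Fax -5.03 w 32.9
OUT 38.09 Fax -3.23 w 33.1
OUT 39.2 Fax -1.44 w 33.2
```

```bash

python3 -m jog '[[[0,0,0,0,0,-0.001,0.2]]]' >/dev/null; python3 st.py
python3 -m jog '[[[0,0,0,0,0,-0.001,0.2]]]' >/dev/null; python3 st.py
python3 -m jog '[[[0,0,0,0,0,-0.001,0.2]]]' >/dev/null; python3 st.py
```

```text
OUT 40.34 Fax -1.19 w 33.1
OUT 41.62 Fax 1.7 w 33.4
OUT 43.01 Fax 5.34 w 33.2
```

```bash

python3 -m jog '[[[0,0,0,0,0,-0.0005,0.2]]]' >/dev/null; python3 st.py
python3 -m jog '[[[0,0,0,0,0,-0.0005,0.2]]]' >/dev/null; python3 st.py
python3 -m jog '[[[0,0,0,0,0,0,0.2]]]' >/dev/null; python3 st.py
```

```text
OUT 43.47 Fax 0.95 w 33.0
OUT 43.63 Fax -1.2 w 33.1
OUT 43.61 Fax 1.0 w 33.4
```

```bash

python3 -m jog '[[[0,0,0,0,0,-0.0005,0.2]]]' >/dev/null; python3 st.py
python3 -m jog '[[[0,0,0,0,0,-0.0005,0.2]]]' >/dev/null; python3 st.py
python3 -m jog '[[[0,0,0,0,0,0,0.2]]]' >/dev/null; python3 st.py
```

```text
OUT 43.77 Fax -5.24 w 33.3
OUT 43.92 Fax -6.17 w 33.2
OUT 43.92 Fax -4.46 w 32.8
```

```bash

python3 -m jog '[[[0,0,0,0,0,-0.0005,0.2]]]' >/dev/null; python3 st.py
python3 -m jog '[[[0,0,0,0,0,-0.0003,0.2],[0,0,0,0,0,-0.0003,0.2]]]' >/dev/null; python3 st.py
```

```text
OUT 44.03 Fax -9.38 w 33.0
OUT 44.15 Fax -7.71 w 33.3
```

Beyond 43.6 mm the pull rises to 8–9 N, against 4.6 N when sliding, so the catch is in. Relaxing the arm to neutral and releasing.

```bash

python3 -m jog '[[[0,0,0,0,0,0.0008,0.2],[0,0,0,0,0,0.0016,0.2],[0,0,0,0,0,0.0016,0.2]]]' >/dev/null; python3 st.py
python3 -m jog '[[[0,0,0,0,0,0,0.6],[0,0,0,0,0,0,0.6],[0,0,0,0,0,0,0.8],[0,0,0,0,0,0,1],[0,0,0,0,0,0,1]]]'; python3 st.py; python3 -m jog '[[[0,0,0,0,0,-0.01,1],[0,0,0,0,0,-0.03,1],[0,0,0,0,0,-0.06,1],[0,0,0,0,0,-0.09,1],[0,0,0,0,0,-0.09,1]]]'; python3 - <<'E'
from h import *
b=snap('wrist','w4');a=snap('scene','s4')
for q in(38,43.5,49): print(q,proj(a,BLUE+q*AX),proj(a,BLUE+(q+15)*AX))
print(proj(a,RED-45*AX))
C=np.hstack([cv2.resize(a['frame'][60:260,200:420],None,fx=1.92,fy=1.92,interpolation=2)[:384,:400],b['frame'][:,60:460]])
cv2.imwrite('pics/v4.png',C[:,:,::-1])
E
```

```text
OUT 43.75 Fax -0.1 w 33.4
time_s: 13.95
tool_pos: [603.9, 73.6, 158.6]
orientation: [-2.474, 0.2, -0.069]
contact_force: [0.2, 0.7, -0.1]
grip_width: 85.3
OUT 43.36 Fax -0.49 w 85.3
time_s: 14.58
tool_pos: [596.5, 16.8, 232.7]
orientation: [-2.476, 0.2, -0.077]
contact_force: [0.4, 0.1, -0.9]
grip_width: 85.4
38 [330.33781534 148.00325833] [327.70671229 144.12739996]
43.5 [329.38276992 146.59625162] [326.72072748 142.67525688]
49 [328.41654879 145.17293865] [325.72302647 141.2060269 ]
[281.53488258 130.92111373]
```

View pics/v4.png

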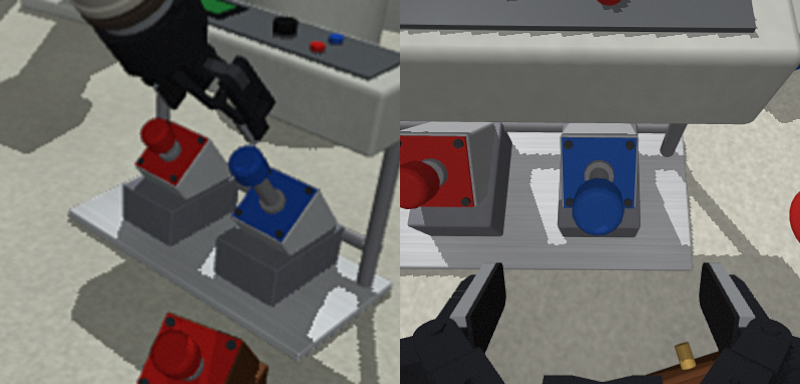

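The blue cap is at scene (329.7,146), where 43.5 mm out predicts (329.4,146.6). The red cap is at (281.8,130.3), where home predicts (281.5,130.9). The gripper is clear of both, so I'm handing in.

```bash
python3 -m jog '[[[0,0,0,0,0,-0.02,1],[0,0,0,0,0,-0.02,1],[0,0,0,0,0,-0.02,1]]]' && python3 -c "
from rig import manip
print(manip.hand_in())"
```

```text
time_s: 15.05
tool_pos: [592.9, 7.1, 245.2]
orientation: [-2.474, 0.2, -0.069]
contact_force: [-1.0, 0.5, -0.6]
grip_width: 85.5
the job is handed in; nothing more can be done
None
```

The line is changed over: the red knob is fully home and the blue knob is sitting in its click. I handed the job in at about 15 s of the 54 s allowed.

- **Red (done first):** I pushed it with shut fingers until it stopped firmly, at about 30 N. The position read 0.9 mm past home, which is within the 2 mm calibration error. The last picture shows it within 1 px of its home position.
- **Blue:** I gripped it and drew it out in steps of 1 mm or less. Sliding took a steady 4–5 N, then the force fell away and reversed from about 38 to 43 mm. Past 43.6 mm it resisted with up to 9.4 N. I did not pull harder, so the full 10–14 N notch grip was not tested.
- **Release:** I let the arm relax to about 0 N at 43.7 mm before opening the gripper. The last picture has the knob within 1 px of where 43.5 mm should show.
- **Bystanders:** The gripper ended clear of everything, and the arm stayed well away from the flask, beaker, bottle and brown look-alike. I did not measure their positions again at the end.

No check failed, and I viewed 7 pictures.

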